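Wipe tile shards off the cement bed and press the last tile home

ROBOT

A 7-joint arm with a two-finger parallel gripper is mounted at the origin on the work surface. World frame = base frame: x ahead of the robot, y to its left, z up, the work surface at z = 0. Lengths are in m, angles in rad, forces in N, time in s.
With the tool pointing down it reaches from about 0.35 to 0.9 m from the base axis. Payload 8.1 kg.
Tool frame: the origin (TCP) lies at the very end of the fingers, on their centre line; the grasp point (between the pads) lies 19 mm behind it; z points along the fingers, y is the line along which they close (so a half turn about z gives the same grasp; the last joint's range is limited). The gripper opens to 92 mm and grips with 3 to 60 N. Pads are 19 mm wide; open, the fingers measure 130 mm over their backs; the gripper's body (75 mm by 190 mm) begins 47 mm behind the grasp point.
Start: joints at [-1.279, 0.434, 0.025, 1.573, -0.012, 1.134, -0.075], TCP at [0.24, 0.577, 0.206] pointing down, gripper open.
Joint ranges: [-2.62, 2.62], [-0.44, 2.09], [-1.27, 1.32], [0.08, 2.57], [-1.32, 4.46], [0.12, 2], [-2.74, 2.74]. Speed limits (rad/s): [2.22, 2.22, 3.01, 3.01, 3.14, 3.14, 3.14].

INTERFACE

Orientations are given as a rotation vector (axis times angle).
In Python, from cell import observe, get_image, sign_off, find_in, trace, place_of gives the robot as it stands. The module is installed in compiled form; this text tells all that it offers.
- The arm moves only by the shell command python3 -m handwheel 'ROWS' [OPENING] [FORCE]. ROWS is JSON, a list of rows, each a list of 6 numbers: the shift along the tool's x, y, z each as a share of 0.02 m, from -1 to 1, then the turn, a rotation vector about the tool's x, y, z each as a share of 4 degrees, from -1 to 1. A call has 1 to 8 rows; each row shifts and turns the commanded pose from where the row before left it, along the tool's axes as they then stand; what a row does not reach is not made up. A row lasts 1/12 s, in which the tool goes at most 41.7 mm and 7.16 degrees, less where a joint would pass 70% of its speed; a pose out of reach is approached as far as the arm can. A call with a number of a shift or a turn outside -1 to 1 is refused whole. A call with a gripper value outside its range is refused whole. OPENING is the opening, from 0 (shut) to 1 (fully open), set as the call begins (- or left out, the last holds). The fingers move at their own pace and stop on an object; FORCE is the grip in N (left out, the last holds). Time passes only in rows, so rows that do not move let the fingers close. It gives the time, the measured TCP pose, the force, the opening and the grip force at its end, in the units of the state.
- observe(): the state, without advancing time (a new reading comes with each control period).
- get_image(name): name is "scene" or "top" or "wrist"; returns a dict with "image" (420x560x3 uint8, red, green, blue), "fx", "fy", "cx", "cy" (pixels), "position" and "orientation" of the camera in the world. Camera axes: x right, y down, z forward; pixel columns grow to the right and rows downward; lengths in m; the calibration is good to about 2 mm. A picture is of the moment at which its call begins. There is no depth.
- sign_off(): hands the job in; it is judged then, once.
Trained networks look in the newest picture that a camera, given by its name, has taken for a name from the list of things; names that differ only in an ending like _2 or _b are one class to them, and where a whole thing is asked for, a point or a joint stands for the part that bears it (a point fixed in the world has none). Each returns a list of dicts, best first, with "score" (0 to 1); they miss things now and then, are a little off and sometimes report something else, mostly with a low value. They report only what shows in the picture. A call takes as long as a camera call. They do not tell look-alikes from the thing itself.
- find_in(label, camera): "rect" ([centre column, centre row, width, height] as shares, 0 to 1, of the picture: columns of its width, rows of its height, round what is visible of it).
- trace(label, camera): "region" (420x560 bool, what is visible of it) and "rect" ([centre column, centre row, width, height] as shares, 0 to 1, of the picture: columns of its width, rows of its height, round what is visible of it).
- place_of(label, camera): "point" ([column, row] as shares, 0 to 1, of the picture: columns of its width, rows of its height: a listed point, or the origin of a listed thing).
The state is a dict: "clock": time; "joints": joint angles; "dq": joint speeds; "joint_efforts": joint torques, N m; "position": TCP position; "ee_rot": TCP orientation; "force": force on the tool from outside, world axes, zero at the start; "ft_torque": the same for the moment, N m; "width": opening from 0.0 (shut) to 1.0 (fully open); "gripper_force": force on a finger pad.
Only numpy, scipy, OpenCV 4.12 (cv2) and the standard library are available. Lean on these libraries where they do the work, as an engineer would, in place of code of your own. Each camera call takes 0.05 s, during which the arm holds its last target. There are 200 camera calls.

TASK

Get the ledge ready for its next tile: take the scraper block by its grip bar, set it flat on the clear strip of bare bed beside the tiles, and wipe all the loose shards along the bed, off the open end and into the black tray in one stroke, keeping the rubber sole pressed with about 12 N on the uneven bed the whole way (never over 20 N: the cement is still green). Also press the raised free edge of the last tile down until that tile is flush with its neighbour. Leave the scraper standing on its sole on the bench; do not touch the shards with the fingers or disturb the tray or the other things around.

Things in the scene. Friction and masses are not known exactly. Their poses are not given: they have to be found in the camera images.
- ledge: Fixed masonry ledge clad in white stone, 208 x 510 mm, 96 mm high. Origin: centre of its underside, z up, local y along it. Dark tiles (flush top 96 mm up) cover it from local y = +5 mm to the +y end; the rest, y = 0 to -255 mm, is a bare cement bed 200 mm wide, about 76 mm up, between aluminium edge trims (inner faces at local x = +-100 mm, tops 96 mm up). The -y end is open.
- bed_start (a point): Nominal point of the cement bed's centre line at its tile end (ledge local 0, 0, 76 mm). The 95 mm of bed next to it are free of shards. The bed is hand-floated: here it is up to 7 mm higher or lower than this point, which is not measured and has to be felt.
- bed_end (a point): Nominal point of the bed's centre line at its open end (ledge local 0, -255, 76 mm). From the tile end to here the bed also rises or falls evenly by up to 7 mm, not measured either.
- click_tile (a joint): Lift of the last-laid dark tile (196 x 147 x 20 mm, ledge local y = +5 to +153 mm), rad: 0 flush with the tile beside it, 0.06 free edge 9 mm high. It turns about its far edge (local y = +153 mm) and stays where left; pressing it down takes 8 to 20 N near the free edge, then it meets a hard stop.
- tile_edge (a point): Middle of the top of that tile's free (raised) edge, next to the bare bed.
- scraper: Scraper block, 180 (local x) x 76 (y) x 68 mm high, about 0.33 kg, on a red rubber sole. Origin: centre of the sole's underside, z up. The sole gives 1 mm for each 10 N, at most 3 mm. Grip bar on top: 150 mm along x, 26 mm wide and high, middle 55 mm up; 20 mm free gap from it down to the backing plate, except at posts 55 mm either side of the middle.
- sole: The scraper's red rubber sole, 180 x 76 x 13 mm, which bears on what is wiped. Origin: centre of its underside.
- scraper_grip (a point): Middle of the scraper's grip bar, 55 mm above its underside; take the bar across its 26 mm width (local y).
- tray: Black open builder's tray, loose, 0.9 kg, 240 mm (local x) by 200 mm (local y), 58 mm high, 4 mm walls and floor, just below the open end of the ledge with its +y wall close to it. Origin: centre of its underside.
- chip1: Loose shard of the old white-glazed terracotta tile, about 52 x 38 mm, some 65 g, lying glaze up on the cement bed. With the old mortar on its back it is 10 to 15 mm thick, each one different. Origin: middle of its glazed face.
- chip2: Loose shard of the old white-glazed terracotta tile, about 52 x 38 mm, some 65 g, lying glaze up on the cement bed. With the old mortar on its back it is 10 to 15 mm thick, each one different. Origin: middle of its glazed face.
- chip3: Loose shard of the old white-glazed terracotta tile, about 52 x 38 mm, some 65 g, lying glaze up on the cement bed. With the old mortar on its back it is 10 to 15 mm thick, each one different. Origin: middle of its glazed face.
- chip4: Loose shard of the old white-glazed terracotta tile, about 52 x 38 mm, some 65 g, lying glaze up on the cement bed. With the old mortar on its back it is 10 to 15 mm thick, each one different. Origin: middle of its glazed face.
- chip5: Loose shard of the old white-glazed terracotta tile, about 52 x 38 mm, some 65 g, lying glaze up on the cement bed. With the old mortar on its back it is 10 to 15 mm thick, each one different. Origin: middle of its glazed face.
- cleaner: Bystander: jar of cleaner with blue cap, 68 mm across, 125 mm high. Origin: centre of its underside. It and the scraper stand in front of the ledge, one to the left and one to the right, either way round.
- mallet: Bystander: rubber mallet lying on the bench, 220 mm long. Origin: under the middle of its length.
- new_tiles: Bystander: stack of four new tiles, 196 x 147 mm, 67 mm high. Origin: centre of its underside.
- detergent_box: Bystander: green carton 70 x 150 x 190 mm. Origin: centre of its underside.
There are look-alikes about, which are no part of the job. Leave any red or turquoise look-alike of the chip5 alone.

How it is judged:
On the way, in this order (a step that is already met when the one before it is completed fails the run):
1. the scraper is pressed on the bed (over 5 N) on the clear strip beside the tiles (contact force between sole and anything else above 5 N and y of scraper in the frame of ledge between -0.085 and 0 m and x of scraper in the frame of ledge between -0.02 and 0.02 m and z of scraper in the frame of ledge below 0.094 m), for 0.1 s.
2. it is still pressed on the bed (over 5 N) halfway along (contact force between sole and anything else above 5 N and y of scraper in the frame of ledge between -0.165 and -0.115 m and x of scraper in the frame of ledge between -0.02 and 0.02 m and z of scraper in the frame of ledge below 0.094 m), for 0.05 s.
3. it is still pressed on the bed (over 5 N) as its front edge reaches the open end (contact force between sole and anything else above 5 N and y of scraper in the frame of ledge between -0.29 and -0.205 m and x of scraper in the frame of ledge between -0.02 and 0.02 m and z of scraper in the frame of ledge below 0.094 m), for 0.05 s.
At the end, for the whole second after the job is handed in: All five shards lie at rest inside the tray (glazed face under 66 mm above its underside); the last tile is flush (joint below 0.011 rad); the scraper stands at rest on its sole on the bench (underside under 12 mm up, tilt under 0.12 rad); the tray is within 30 mm of its start (x of chip1 in the frame of tray between -0.12 and 0.12 m and y of chip1 in the frame of tray between -0.1 and 0.1 m and z of each of chip1, chip2, chip3, chip4, chip5 in the frame of tray below 0.066 m and linear speed of each of chip1, chip2, chip3, chip4, chip5 below 0.03 m/s and x of chip2 in the frame of tray between -0.12 and 0.12 m and y of chip2 in the frame of tray between -0.1 and 0.1 m and x of chip3 in the frame of tray between -0.12 and 0.12 m and y of chip3 in the frame of tray between -0.1 and 0.1 m and x of chip4 in the frame of tray between -0.12 and 0.12 m and y of chip4 in the frame of tray between -0.1 and 0.1 m and x of chip5 in the frame of tray between -0.12 and 0.12 m and y of chip5 in the frame of tray between -0.1 and 0.1 m and value of joint click_tile below 0.011 rad and height (world z) of scraper below 0.012 m and angle between scraper's own z axis and vertical below 0.12 rad and linear speed of scraper below 0.02 m/s and distance of tray from where it was at the start of the episode below 0.03 m); the robot touches nothing.
It fails at once if the sole pressed on the green cement bed with more than 20 N (contact force between sole and anything else above 20 N and y of scraper in the frame of ledge between -0.3 and 0 m and x of scraper in the frame of ledge between -0.05 and 0.05 m and z of scraper in the frame of ledge between 0.05 and 0.1 m).
It fails at once if a shard touched by the fingers (contact force between the fingers and chip1 above 0.5 N or contact force between the fingers and chip2 above 0.5 N or contact force between the fingers and chip3 above 0.5 N or contact force between the fingers and chip4 above 0.5 N or contact force between the fingers and chip5 above 0.5 N).
It fails at once if another thing moved by more than 30 mm (the stack of tiles: 20 mm) (distance of any of cleaner, mallet, detergent_box from where it was at the start of the episode above 0.03 m or distance of new_tiles from where it was at the start of the episode above 0.02 m).
It also fails if it takes over 67 s, if anything falls off the work surface, if the arm or the gripper's body presses on something with over 40 N, if the wrist force passes 120 N, or if a joint passes its speed limit or range.

## Working session

There is one attempt and no reset: what is moved stays moved. The work goes in short steps, Python scripts to look and compute and a shell command to move; the robot and the scene stay as the last step left them, time stands still between calls to the robot, and variables do not carry over. Pictures are saved under pics/ and viewed, at most 10 in all, crops included, and the job is handed in when it is done.

```bash
mkdir -p pics; cat > h.py <<'E'
import numpy as np, cv2
from scipy.spatial.transform import Rotation as R
from cell import *
def Rm(o):
    o=np.array(o,float)
    return o if o.shape==(3,3) else (R.from_rotvec(o).as_matrix() if o.size==3 else R.from_quat(o).as_matrix())
def ray(c,u,v):
    d=Rm(c["orientation"])@np.array([(u-c["cx"])/c["fx"],(v-c["cy"])/c["fy"],1]); return np.array(c["position"]),d
def onz(c,u,v,z):
    p,d=ray(c,u,v); return p+d*(z-p[2])/d[2]
def proj(c,P):
    q=Rm(c["orientation"]).T@(np.array(P)-c["position"]); return np.array([c["fx"]*q[0]/q[2]+c["cx"],c["fy"]*q[1]/q[2]+c["cy"]])
E
python3 - <<'E'
from h import *
for n in ["scene","top"]:
    c=get_image(n); cv2.imwrite(f"pics/{n}1.png",c["image"][:,:,::-1])
    print(n,np.round(c["position"],3),np.round(c["orientation"],3),c["fx"],c["cx"],c["cy"])
    for l in ["bed_start","bed_end","tile_edge","scraper","scraper_grip","sole","tray","chip1","cleaner","mallet","new_tiles","detergent_box","ledge"]:
        try:
            for r in place_of(l,n)[:6]:
                u,v=r["point"][0]*560,r["point"][1]*420
                print(l,round(r["score"],2),round(u),round(v),np.round(onz(c,u,v,{"bed_start":.076,"bed_end":.076,"tile_edge":.1,"scraper_grip":.055,"chip1":.088}.get(l,0)),3))
        except Exception as e: print(l,e)
print(observe())
E
```

```text
scene [ 1.26  -0.772  1.132] [-2.197 -0.822  0.388] 532.8606397580372 279.74018735885903 204.68070833423877
bed_start 0.86 317 227 [0.623 0.074 0.076]
bed_end 0.72 258 282 [ 0.632 -0.176  0.076]
tile_edge 0.76 321 218 [0.622 0.09  0.1  ]
scraper 0.58 287 186 [0.384 0.218 0.   ]
scraper_grip 0.7 284 167 [0.357 0.235 0.055]
scraper_grip 0.19 256 259 [ 0.561 -0.109  0.055]
sole 0.5 286 184 [0.373 0.225 0.   ]
tray 0.95 230 327 [ 0.633 -0.285  0.   ]
tray 0.54 307 262 [0.642 0.007 0.   ]
chip1 0.72 307 260 [ 0.684 -0.046  0.088]
chip1 0.7 270 238 [ 0.559 -0.05   0.088]
chip1 0.7 257 260 [ 0.585 -0.13   0.088]
chip1 0.68 282 275 [ 0.669 -0.127  0.088]
chip1 0.68 256 210 [0.453 0.007 0.088]
chip1 0.61 291 248 [ 0.625 -0.042  0.088]
cleaner 0.87 191 262 [ 0.393 -0.206  0.   ]
mallet 0.7 355 155 [0.456 0.496 0.   ]
new_tiles 0.58 392 182 [0.634 0.457 0.   ]
detergent_box 0.66 112 298 [ 0.327 -0.425  0.   ]
ledge 0.86 317 244 [0.619 0.079 0.   ]
top [0.425 0.011 1.267] [-2.17   2.209 -0.066] 456.1253491169314 272.29031201576447 208.37601918006715
bed_start 0.57 247 164 [0.617 0.076 0.076]
bed
[... 888 characters left out ...]
: array([-1.27859051,  0.43449413,  0.02500133,  1.57318196, -0.0115965 ,
        1.13396002, -0.07511735]), 'dq': array([-5.51020491e-05,  7.52855404e-04, -1.07687023e-03, -4.03015777e-04,
       -6.68612170e-05,  1.29976274e-04,  1.87636799e-03]), 'joint_efforts': array([-1.65909896e-04, -6.67680287e+01,  9.83497202e-01, -3.14798605e+01,
       -6.07763557e-02,  3.27213539e-02,  3.81146447e-05]), 'position': array([0.24043342, 0.57694648, 0.2064525 ]), 'ee_rot': array([6.16290957e-01, 3.08052194e+00, 1.55652380e-04]), 'force': array([0.18487905, 0.50148158, 0.34142439]), 'ft_torque': array([6.72874116e-03, 4.29064936e-02, 4.37529863e-05]), 'gripper_force': 0.0, 'width': 0.9989806590325514}
```

View pics/scene1.png

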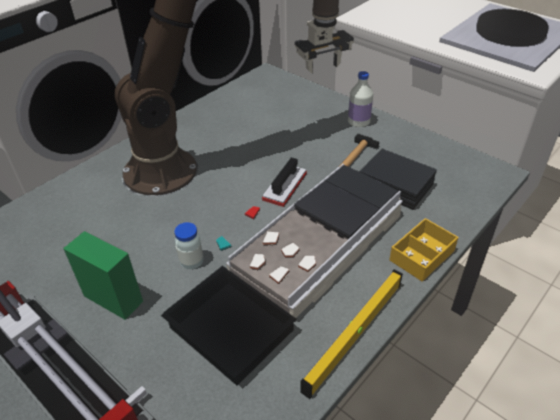

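View pics/top1.png

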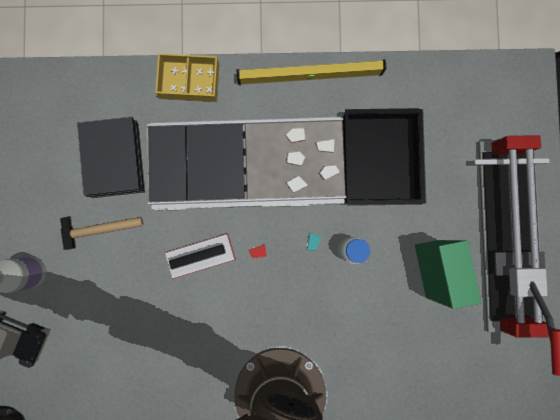

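Scene and top show: the ledge lies along world y (top: trims from (149,124) to (344,119) and (152,206) to (345,201)), bed at columns 246–344 with five white shards, tray at (384,157), scraper at (200,256) tilted, cleaner at (355,250), red/turquoise look-alikes at (258,251) and (313,242).

```bash
python3 - <<'E'
from h import *
c=get_image("top"); im=c["image"]
def rect(mask,z,name):
    n,l,s,_=cv2.connectedComponentsWithStats(mask.astype(np.uint8)); m=l==1+np.argmax(s[1:,4])
    P=np.array([onz(c,u,v,z)[:2] for v,u in np.argwhere(m)],np.float32)
    r=cv2.minAreaRect(P); print(name,np.round(r[0],4),np.round(r[1],4),round(r[2],2),m.sum(),np.round(P.mean(0),4))
for l,z in [("scraper",.03),("sole",.0),("ledge",.096),("tray",.058),("cleaner",.1)]:
    for t in trace(l,"top")[:1]: rect(t["region"],z,l+" %.2f"%t["score"])
hsv=cv2.cvtColor(im,cv2.COLOR_RGB2HSV); V=hsv[:,:,2].astype(int)
w=np.zeros(V.shape,bool); w[228:285,160:240]=1
rect((V<50)&w,.068,"bar")
rect((V>150)&w,.022,"plate")
w[:]=0; w[115:212,140:250]=1
rect((V<75)&w,.096,"tiles")
cv2.imwrite("pics/top2.png",cv2.resize(im[100:300,130:370][:,:,::-1],None,fx=3,fy=3,interpolation=2))
for u in (170,220,260,300,335):
    print(u,"col bright rows",[int(r) for r in np.where(V[110:215,u]>150)[0]+110])
for r in (130,150,165,190): print(r,V[r,238:256], V[r,338:350])
E
```

```text
scraper 0.78 [0.376  0.2098] [0.0773 0.1788] 16.65 1844 [0.3761 0.2104]
ledge 0.61 [0.617  0.0797] [0.2307 0.508 ] 0.47 9650 [0.6104 0.1749]
cleaner 0.76 [ 0.3879 -0.1936] [0.0734 0.0688] 43.66 660 [ 0.3877 -0.1936]
bar [0.3774 0.2125] [0.0215 0.1448] 16.06 456 [0.3773 0.2128]
plate [0.3761 0.2121] [0.0741 0.1773] 15.87 1003 [0.3746 0.2064]
tiles [0.6216 0.2043] [0.1931 0.2515] 1.11 6295 [0.6281 0.2111]
170 col bright rows [123, 124, 202, 204, 205, 206, 207, 208, 209]
220 col bright rows [121, 122, 123, 200, 201, 203, 204, 205, 206]
260 col bright rows [120, 121, 198, 199, 200, 201, 202, 203, 204, 205]
300 col bright rows [118, 119, 120, 128, 129, 130, 131, 132, 133, 134, 135, 136, 137, 138, 139, 152, 153, 154, 155, 156, 157, 158, 159, 160, 161, 162, 163, 164, 177, 178, 179, 180, 181, 182, 183, 184, 185, 186, 187, 188, 189, 197, 198, 200, 201, 202, 203, 204, 205]
335 col bright rows [117, 118, 119, 165, 166, 167, 168, 169, 170, 171, 172, 173, 174, 196, 197, 199, 200, 201, 202]
130 [ 71  71  69  70  92 139 128  99 140 140 139 137 136 135 135 136 138 138] [144 143 143 133  84  24   4  23  37  37  36  37]
150 [ 71  73  73  75  69  35  30  52  99 134 135 134 134 134 134 134 133 133] [146 145 143 144 136  80  23  14  33  39  38  39]
165 [ 75  74  75  73  71  96 148 139  99 135 137 136 137 135 134 134 132 132] [146 146 147 147 148 136  46  13  29  41  44  41]
190 [ 77  76  76  77  76  69  37  36  43  92 142 144 142 142 140 139 138 137] [140 139 138 138 138 138 127  46  18  44  46  45]
```

View pics/top2.png

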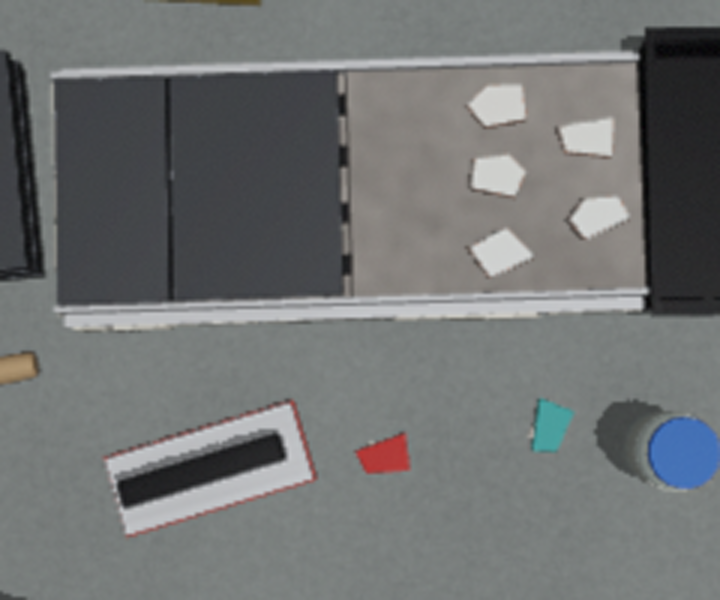

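```bash
python3 - <<'E'
from h import *
c=get_image("top")
for z in (.096,):
    a=[onz(c,u,v,z)[:2] for u,v in [(170,162.75),(220,161.25),(260,159.5),(300,158.25),(335,157.25)]]
    a=np.array(a); k=np.polyfit(a[:,1],a[:,0],1); print("axis x=%.4f*y+%.4f"%tuple(k),"yaw deg",np.degrees(np.arctan(-k[0])))
    L=onz(c,148.2,163.7,z)[:2]; Rr=onz(c,343.5,157.5,z)[:2]; print(L,Rr,(L+Rr)/2,np.linalg.norm(L-Rr))
print("bed end ",onz(c,343.5,157.5,.076))
s=get_image("scene")
m=(L+Rr)/2; yaw=-np.arctan(k[0]); R2=np.array([[np.cos(yaw),-np.sin(yaw)],[np.sin(yaw),np.cos(yaw)]])
def W(x,y,z): return np.r_[m+R2@[x,y],z]
img=s["image"][:,:,::-1].copy(); it=c["image"][:,:,::-1].copy()
S=np.array([.376,.211]); t=np.radians(16.2); ex=np.array([-np.sin(t)*-1,np.cos(t)]); 
for im,cam in ((img,s),(it,c)):
    for x in (-.1,.1):
        for y in (-.255,0,.005,.255):
            u,v=proj(cam,W(x,y,.096)); cv2.circle(im,(round(u),round(v)),1,(0,0,255),-1)
out=np.vstack([cv2.resize(img[140:320,180:420],None,fx=2.5,fy=2.5)[:300],cv2.resize(it[100:290,130:370],None,fx=2.5,fy=2.5)[:300]])
cv2.imwrite("pics/fit.png",out)
# two-view scraper: triangulate
for l in ("scraper","sole","scraper_grip"):
  for t in trace(l,"scene")[:1]:
    n=t["region"]; ys,xs=np.where(n); print(l,t["score"],xs.mean(),ys.mean(),"pred",proj(s,[.376,.211,.03]))
E
```

```text
axis x=-0.0165*y+0.6250 yaw deg 0.9466155211856119
[0.61902412 0.33147894] [ 0.62615106 -0.17459862] [0.62258759 0.07844016] 0.5061277474158469
bed end  [ 0.62958126 -0.17776838  0.076     ]
scraper 0.81 284.2797140303843 183.1697944593387 pred [283.43815057 179.39603985]
sole 0.55 283.6722222222222 193.92222222222222 pred [283.43815057 179.39603985]
scraper_grip 0.94 284.0335852225021 183.00587741393787 pred [283.43815057 179.39603985]
```

View pics/fit.png

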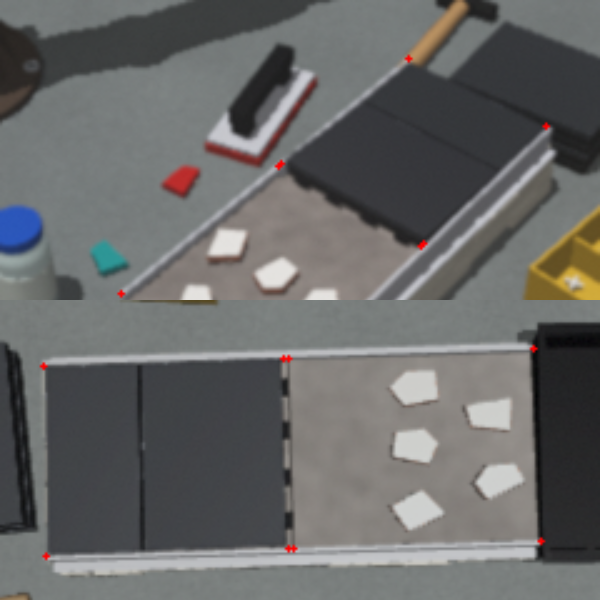

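Overlay: ledge fit (centre ≈ (0.6235, 0.078), yaw ≈ 0.95°) coincides with the bed corners; tile edge is raised along crop row 360–550 at column 288. First press the tile down with closed fingers, already turned to the bar's angle.

```bash
python3 -m handwheel '[[0,0,0,0,0,1],[0,0,0,0,0,1],[0,0,0,0,0,1],[0,0,0,0,0,1],[0,0,0,0,0,1],[0,0,0,0,0,1],[0,0,0,0,0,1],[0,0,0,0,0,1]]' 0 20
python3 -m handwheel '[[0,0,0,0,0,1],[0,0,0,0,0,1],[0,0,0,0,0,1],[0,0,0,0,0,1],[0,0,0,0,0,0.8],[-0.5,0.2,0,0,0,0],[-1,0.4,0,0,0,0],[-1,0.4,0,0,0,0]]'
python3 -m handwheel '[[-1,0.4,0,0,0,0],[-1,0.4,0,0,0,0],[-1,0.4,0,0,0,0],[-1,0.4,0,0,0,0],[-1,0.4,0,0,0,0],[-1,0.4,0,0,0,0],[-1,0.4,0,0,0,0],[-1,0.4,0,0,0,0]]'
python3 -m handwheel '[[-1,0.4,0,0,0,0],[-1,0.4,0,0,0,0],[-1,0.4,0,0,0,0],[-1,0.4,0,0,0,0],[-1,0.4,0,0,0,0],[-1,0.4,0,0,0,0],[-1,0.4,0,0,0,0],[0,0,0,0,0,0]]'
cat >> h.py <<'E'
def go(x,y,z):
    o=observe(); M=Rm(o["ee_rot"]); d=M.T@(np.array([x,y,z])-o["position"]); print("tool shift units",np.round(d/.02,2),"ang y",round(np.degrees(np.arctan2(M[1,1],M[0,1])),2),"z tilt",np.round(M[:,2],3),"F",np.round(o["force"],2),"t",o["clock"])
LM=np.array([.6235,.078]); LY=np.radians(.95)
def W(x,y): return LM+np.array([[np.cos(LY),-np.sin(LY)],[np.sin(LY),np.cos(LY)]])@[x,y]
E
python3 -c "
from h import *
go(*W(0,.018),.125)"
```

```text
clock: 2.62
position: [0.2404, 0.5769, 0.2064]
ee_rot: [-1.446, -2.789, -0.0]
force: [-0.1, 0.7, 0.5]
width: 0.472
gripper_force: 0.0
clock: 3.28
position: [0.2737, 0.5338, 0.2062]
ee_rot: [1.882, 2.515, -0.0]
force: [1.3, -0.7, -0.4]
width: 0.008
gripper_force: 0.0
clock: 3.95
position: [0.3805, 0.3969, 0.2066]
ee_rot: [1.884, 2.513, 0.0]
force: [0.5, -0.3, -0.1]
width: 0.007
gripper_force: 0.0
clock: 4.62
position: [0.4755, 0.2743, 0.2068]
ee_rot: [1.891, 2.506, -0.0]
force: [0.4, -0.5, 0.4]
width: 0.003
gripper_force: 0.0
tool shift units [-10.59   4.65   4.12] ang y 15.92 z tilt [ 0.002 -0.002 -1.   ] F [ 0.37 -0.45  0.39] t 4.6167
```

```bash
python3 -m handwheel '[[-1,0.44,0.3,0,0,0],[-1,0.44,0.3,0,0,0],[-1,0.44,0.3,0,0,0],[-1,0.44,0.3,0,0,0],[-1,0.44,0.3,0,0,0],[-1,0.44,0.3,0,0,0],[-1,0.44,0.3,0,0,0],[-1,0.44,0.3,0,0,0]]'
python3 -m handwheel '[[-1,0.44,0.4,0,0,0],[-1,0.44,0.4,0,0,0],[-0.6,0.25,0.4,0,0,0],[0,0,0,0,0,0],[0,0,0,0,0,0],[0,0,0,0,0,0]]'
python3 -c "
from h import *
go(*W(0,.018),.106)"
```

```text
clock: 5.28
position: [0.5849, 0.1446, 0.1582]
ee_rot: [-1.884, -2.514, -0.0]
force: [-0.7, -0.0, 0.5]
width: 0.006
gripper_force: 0.0
clock: 5.78
position: [0.6201, 0.1033, 0.1345]
ee_rot: [-1.884, -2.512, -0.001]
force: [0.4, 0.4, -0.1]
width: 0.002
gripper_force: 0.0
tool shift units [-0.4   0.05  1.43] ang y 16.26 z tilt [-0.001  0.001 -1.   ] F [ 0.39  0.38 -0.1 ] t 5.7833
```

```bash
python3 -m handwheel '[[-0.2,0,0.4,0,0,0],[-0.2,0,0.4,0,0,0],[0,0,0.3,0,0,0],[0,0,0.1,0,0,0],[0,0,0.1,0,0,0],[0,0,0.1,0,0,0],[0,0,0,0,0,0]]'
python3 -m handwheel '[[0,0,0.1,0,0,0],[0,0,0.1,0,0,0],[0,0,0.1,0,0,0],[0,0,0,0,0,0],[0,0,0,0,0,0]]'
```

```text
clock: 6.37
position: [0.6228, 0.0946, 0.1061]
ee_rot: [-1.886, -2.512, 0.0]
force: [0.3, -0.3, 0.4]
width: 0.004
gripper_force: 0.0
clock: 6.78
position: [0.6229, 0.0944, 0.1003]
ee_rot: [-1.887, -2.512, 0.0]
force: [1.3, -0.3, -0.0]
width: 0.004
gripper_force: 0.0
```

```bash
python3 -m handwheel '[[0,0,0.05,0,0,0],[0,0,0.05,0,0,0],[0,0,0.05,0,0,0],[0,0,0,0,0,0]]'
python3 -m handwheel '[[0,0,0.05,0,0,0],[0,0,0.05,0,0,0],[0,0,0.05,0,0,0],[0,0,0,0,0,0]]'
```

```text
clock: 7.12
position: [0.6229, 0.0944, 0.0972]
ee_rot: [-1.887, -2.512, 0.0]
force: [-0.2, 0.5, 0.1]
width: 0.002
gripper_force: 0.0
clock: 7.45
position: [0.6228, 0.0944, 0.0942]
ee_rot: [-1.887, -2.512, 0.0]
force: [0.8, -1.0, -0.1]
width: 0.005
gripper_force: 0.0
```

```bash
python3 - <<'E'
from h import *
c=get_image("scene"); w=get_image("wrist")
a=cv2.resize(c["image"][150:310,230:410],(540,480),interpolation=2)
cv2.imwrite("pics/p4.png",a[:,:,::-1])
for l in ["tile_edge","bed_start"]:
  for cam,cc in (("scene",c),("wrist",w)):
    for r in place_of(l,cam)[:2]: print(l,cam,r["score"],onz(cc,r["point"][0]*560,r["point"][1]*420,.1))
print(proj(c,observe()["position"]), observe()["force"])
E
```

```text
tile_edge scene 0.74 [0.62202372 0.08792487 0.1       ]
bed_start scene 0.94 [0.64634048 0.05372177 0.1       ]
bed_start scene 0.52 [ 0.41559907 -0.45776865  0.1       ]
[322.0439484  218.66258375] [ 0.54501543 -0.65040574  0.11801735]
```

View pics/p4.png

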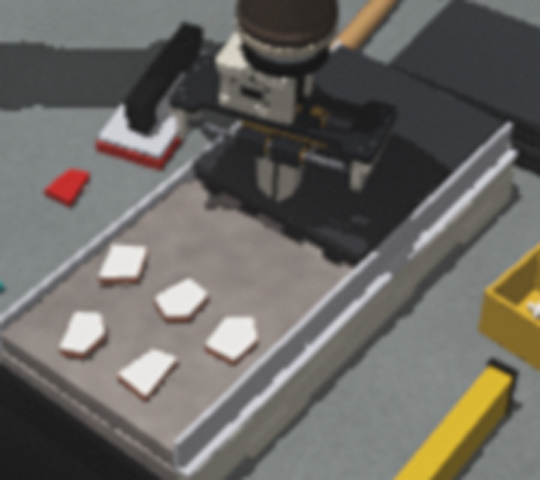

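The fingertips (crop (272,200)) stand right at the tile's free edge, apparently not yet loading it. Continue down gently.

```bash
python3 -m handwheel '[[0,0,0.05,0,0,0],[0,0,0.05,0,0,0],[0,0,0,0,0,0]]'
python3 -m handwheel '[[0,0,0.05,0,0,0],[0,0,0.05,0,0,0],[0,0,0,0,0,0]]'
```

```text
clock: 8.0
position: [0.6228, 0.0944, 0.0922]
ee_rot: [-1.887, -2.512, 0.0]
force: [0.3, -0.7, -0.3]
width: 0.007
gripper_force: 0.0
clock: 8.25
position: [0.6228, 0.0944, 0.0902]
ee_rot: [-1.887, -2.512, 0.0]
force: [0.2, 0.3, -0.0]
width: 0.006
gripper_force: 0.0
```

```bash
python3 - <<'E'
from h import *
w=get_image("wrist"); c=get_image("scene"); t=get_image("top")
a=cv2.resize(w["image"],(480,360)); b=cv2.resize(c["image"][180:250,270:380],(566,360),interpolation=2)[:,:320]; 
d=cv2.resize(t["image"][105:215,200:300],(320,230))
cv2.imwrite("pics/p5.png",np.vstack([np.hstack([a,b]),np.hstack([d,np.zeros((230,480,3),np.uint8)])])[:,:,::-1])
print(w["position"],w["orientation"],w["fx"])
p=observe()["position"]; print(proj(w,p)*480/560)
for y in (.005,.153): 
  for x in (-.1,.1): print(y,x,np.round(proj(w,[*W(x,y),.096])*480/560))
E
```

```text
[0.6001601  0.17109293 0.26842435] [2.81941531 0.40201805 0.05866178] 353.9908820824651
[243.6623204  218.42993619]
0.005 -0.1 [ 80. 199.]
0.005 0.1 [386. 274.]
0.153 -0.1 [115. -87.]
0.153 0.1 [500.  36.]
```

View pics/p5.png

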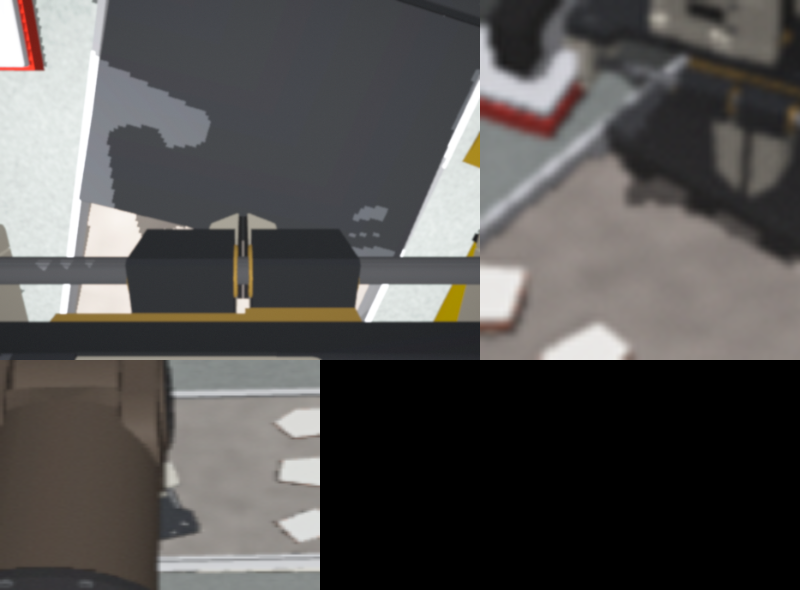

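Wrist view: fingertips at (243,216), tile edge line running from (88,203) to about (243,239), so the fingers are over the tile but still unloaded. Keep feeling downward.

```bash
python3 -m handwheel '[[0,0,0.05,0,0,0],[0,0,0.05,0,0,0],[0,0,0,0,0,0]]'
python3 -m handwheel '[[0,0,0.05,0,0,0],[0,0,0,0,0,0]]'
python3 -c "
from cell import observe
o=observe();print(o['joint_efforts'],o['ft_torque'])"
```

```text
clock: 8.65
position: [0.6228, 0.0944, 0.0882]
ee_rot: [-1.887, -2.512, 0.0]
force: [0.7, -0.1, -0.1]
width: 0.004
gripper_force: 0.0
clock: 8.82
position: [0.6229, 0.0944, 0.0873]
ee_rot: [-1.887, -2.512, 0.0]
force: [-0.4, 0.7, -0.7]
width: 0.007
gripper_force: 0.0
[ 5.16599882e-02 -6.95885825e+01  7.23607734e+00 -2.65026265e+01
 -4.57969657e-02  1.09515974e-02  6.38561061e-03] [-0.07748703  0.04916892  0.01166167]
```

```bash
python3 -m handwheel '[[0,0,0.05,0,0,0],[0,0,0.05,0,0,0],[0,0,0,0,0,0]]'
python3 -m handwheel '[[0,0,0.05,0,0,0],[0,0,0.05,0,0,0],[0,0,0,0,0,0]]'
python3 - <<'E'
from h import *
c=get_image("scene"); p=observe()["position"]; print(proj(c,p))
a=cv2.resize(c["image"][160:260,270:400],(780,600),interpolation=2); u,v=(proj(c,p)-[270,160])*6; cv2.circle(a,(round(u),round(v)),3,(255,0,0),-1)
for x in (-.1,-.05,0,.05,.1):
  for z in (.096,.105):
    u,v=(proj(c,[*W(x,.005),z])-[270,160])*6; cv2.circle(a,(round(u),round(v)),2,(0,255,0),-1)
cv2.imwrite("pics/p6.png",a[:,:,::-1])
E
```

```text
clock: 9.07
position: [0.6228, 0.0944, 0.0852]
ee_rot: [-1.887, -2.512, 0.0]
force: [-0.5, -0.2, -0.2]
width: 0.003
gripper_force: 0.0
clock: 9.32
position: [0.6231, 0.0944, 0.0839]
ee_rot: [1.887, 2.512, 0.001]
force: [-1.9, 0.2, 5.1]
width: 0.006
gripper_force: 2.5
[321.92902895 221.38347063]
```

View pics/p6.png

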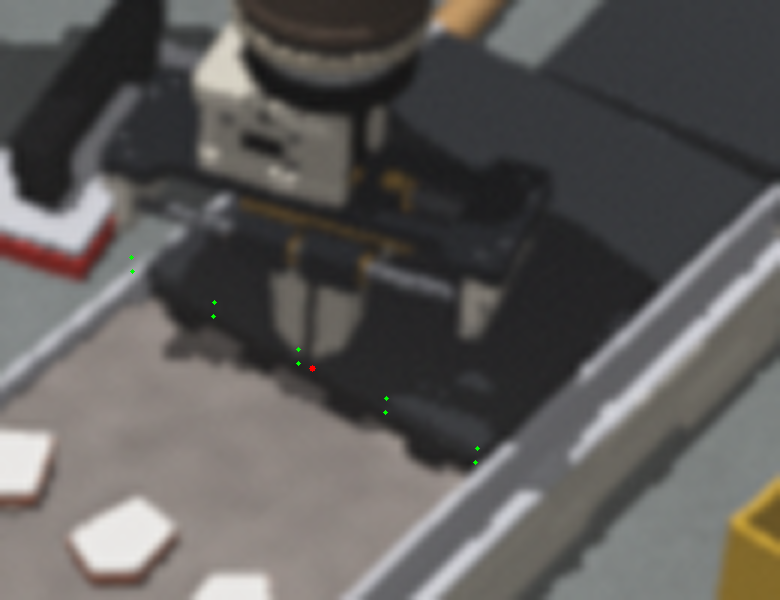

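The tip (310,357) now loads the tile: 5 N at TCP z 0.084, lower than expected; continue and note where the hard stop is.

```bash
python3 -m handwheel '[[0,0,0.05,0,0,0],[0,0,0,0,0,0]]'
python3 -m handwheel '[[0,0,0.05,0,0,0],[0,0,0,0,0,0]]'
python3 -m handwheel '[[0,0,0.05,0,0,0],[0,0,0,0,0,0]]'
```

```text
clock: 9.53
position: [0.6231, 0.0943, 0.0832]
ee_rot: [1.887, 2.512, 0.001]
force: [-2.9, -0.5, 8.5]
width: 0.002
gripper_force: 4.1
clock: 9.7
position: [0.6231, 0.0941, 0.0824]
ee_rot: [1.887, 2.511, 0.001]
force: [-3.5, -0.3, 10.3]
width: 0.003
gripper_force: 4.7
clock: 9.87
position: [0.6232, 0.0939, 0.0814]
ee_rot: [1.887, 2.511, 0.001]
force: [-3.1, -0.8, 9.7]
width: 0.01
gripper_force: 4.9
```

```bash
python3 -m handwheel '[[0,0,0.05,0,0,0],[0,0,0.05,0,0,0],[0,0,0,0,0,0]]'
python3 -m handwheel '[[0,0,0.05,0,0,0],[0,0,0.05,0,0,0],[0,0,0,0,0,0]]'
python3 -m handwheel '[[0,0,0.05,0,0,0],[0,0,0,0,0,0]]'
```

```text
clock: 10.12
position: [0.6232, 0.0936, 0.0794]
ee_rot: [1.887, 2.511, 0.0]
force: [-3.8, -2.8, 10.9]
width: 0.006
gripper_force: 5.0
clock: 10.37
position: [0.6231, 0.0932, 0.0774]
ee_rot: [1.888, 2.51, -0.0]
force: [-3.4, -3.1, 10.3]
width: 0.002
gripper_force: 5.1
clock: 10.53
position: [0.6231, 0.0931, 0.0764]
ee_rot: [1.888, 2.51, -0.001]
force: [-4.3, -2.0, 10.9]
width: 0.003
gripper_force: 5.2
```

```bash
python3 -m handwheel '[[0,0,0.05,0,0,0],[0,0,0,0,0,0]]'
python3 -m handwheel '[[0,0,0.05,0,0,0],[0,0,0,0,0,0]]'
python3 -m handwheel '[[0,0,0.05,0,0,0],[0,0,0,0,0,0]]'
```

```text
clock: 10.7
position: [0.6231, 0.0931, 0.076]
ee_rot: [1.888, 2.51, -0.0]
force: [-6.4, -2.7, 15.0]
width: 0.008
gripper_force: 7.8
clock: 10.87
position: [0.6232, 0.093, 0.0759]
ee_rot: [1.888, 2.51, 0.001]
force: [-9.3, -3.9, 24.4]
width: 0.005
gripper_force: 12.3
clock: 11.03
position: [0.6232, 0.093, 0.0757]
ee_rot: [1.888, 2.51, 0.001]
force: [-12.2, -4.4, 32.5]
width: 0.005
gripper_force: 16.6
```

Hard stop reached with 32 N (plateau ~10 N over 7 mm before it): tile is flush, and tips touch at about 20 mm above the read TCP height — I'll re-feel that at the scraper. Go up and over to the scraper.

```bash
python3 -m handwheel '[[0,0,-0.5,0,0,0],[0,0,-1,0,0,0],[0,0,-1,0,0,0],[0,0,-1,0,0,0],[0,0,-1,0,0,0],[0.5,-0.6,-0.5,0,0,0],[0.9,-1,0,0,0,0],[0.9,-1,0,0,0,0]]'
python3 -m handwheel '[[0.9,-1,0,0,0,0],[0.9,-1,0,0,0,0],[0.9,-1,0,0,0,0],[0.9,-1,0,0,0,0],[0.9,-1,0,0,0,0],[0.9,-1,0,0,0,0],[0.9,-1,0,0,0,0],[0.3,-0.3,0,0,0,0]]' 1 20
python3 -m handwheel '[[0,0,0,0,0,0],[0,0,0,0,0,0],[0,0,0,0,0,0]]'
python3 - <<'E'
from h import *
go(.3768,.2115,.10)
w=get_image("wrist"); p=np.array([.3768,.2115]); a=np.radians(106); e=np.array([np.cos(a),np.sin(a)]); n=np.array([-e[1],e[0]])
img=w["image"][:,:,::-1].copy()
for s in (-1,1):
  for q in (-1,1):
    for z,l,h,col in ((.068,.075,.013,(0,0,255)),(.0,.09,.038,(0,255,0))):
      u,v=proj(w,[*(p+s*l*e+q*h*n),z]); cv2.circle(img,(round(u),round(v)),3,col,-1)
u,v=proj(w,observe()["position"]);cv2.circle(img,(round(u),round(v)),3,(255,0,255),-1)
cv2.imwrite("pics/p7.png",img)
E
```

```text
clock: 11.7
position: [0.5605, 0.1239, 0.1732]
ee_rot: [1.888, 2.509, 0.002]
force: [-0.4, 0.7, -0.0]
width: 0.006
gripper_force: 0.0
clock: 12.37
position: [0.3798, 0.2116, 0.1723]
ee_rot: [-1.882, -2.513, 0.001]
force: [1.4, 0.6, -0.4]
width: 0.538
gripper_force: 0.0
clock: 12.62
position: [0.3845, 0.2097, 0.1726]
ee_rot: [1.888, 2.51, 0.001]
force: [-0.4, 0.1, 0.1]
width: 0.754
gripper_force: 0.0
tool shift units [ 0.19 -0.35  3.63] ang y 16.1 z tilt [ 0.001  0.    -1.   ] F [-0.45  0.09  0.07] t 12.6167
```

View pics/p7.png

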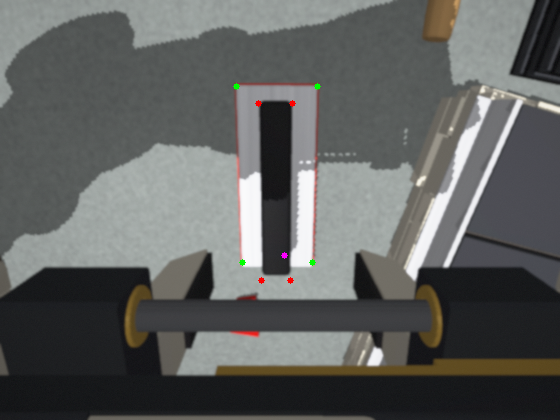

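Wrist view: the projected outline matches the scraper (bar at (276,190), dots within 4 px). Descend astride the bar.

```bash
python3 -m handwheel '[[0.2,-0.35,0,0,0,0],[0,0,1,0,0,0],[0,0,1,0,0,0],[0,0,1,0,0,0],[0,0,1,0,0,0],[0,0,1,0,0,0],[0,0,1,0,0,0],[0,0,0,0,0,0]]' 1
python3 -m handwheel '[[0,0,0.4,0,0,0],[0,0,0.3,0,0,0],[0,0,0.1,0,0,0],[0,0,0,0,0,0],[0,0,0,0,0,0]]'
python3 -c "
from h import *
go(.3768,.2115,.035)"
```

```text
clock: 13.33
position: [0.3738, 0.2106, 0.0498]
ee_rot: [-1.887, -2.51, 0.008]
force: [-1.0, 0.6, 0.2]
width: 1.003
gripper_force: 0.0
clock: 13.75
position: [0.3757, 0.2123, 0.0369]
ee_rot: [1.887, 2.512, 0.001]
force: [0.7, -1.0, -0.7]
width: 1.0
gripper_force: 0.0
tool shift units [-0.05  0.04  0.09] ang y 16.17 z tilt [ 0.001  0.001 -1.   ] F [ 0.73 -0.97 -0.69] t 13.75
```

```bash
python3 -m handwheel '[[0,0,0,0,0,0],[0,0,0,0,0,0],[0,0,0,0,0,0],[0,0,0,0,0,0],[0,0,0,0,0,0],[0,0,0,0,0,0],[0,0,0,0,0,0],[0,0,0,0,0,0]]' 0.42 20
python3 -m handwheel '[[0,0,0.1,0,0,0],[0,0,0.1,0,0,0],[0,0,0.1,0,0,0],[0,0,0,0,0,0]]'
python3 -m handwheel '[[0,0,0.1,0,0,0],[0,0,0.1,0,0,0],[0,0,0.05,0,0,0],[0,0,0,0,0,0]]'
```

```text
clock: 14.42
position: [0.3754, 0.2121, 0.0364]
ee_rot: [-1.887, -2.512, -0.0]
force: [0.8, -0.3, 0.1]
width: 0.47
gripper_force: 0.0
clock: 14.75
position: [0.3752, 0.2119, 0.03]
ee_rot: [-1.887, -2.512, 0.001]
force: [-0.2, -0.2, 0.6]
width: 0.422
gripper_force: 0.0
clock: 15.08
position: [0.3753, 0.212, 0.0252]
ee_rot: [-1.887, -2.512, 0.001]
force: [0.2, -0.5, 0.6]
width: 0.421
gripper_force: 0.0
```

```bash
python3 -m handwheel '[[0,0,0.1,0,0,0],[0,0,0.1,0,0,0],[0,0,0,0,0,0]]'
python3 -m handwheel '[[0,0,0.05,0,0,0],[0,0,0.05,0,0,0],[0,0,0,0,0,0]]'
```

```text
clock: 15.33
position: [0.3753, 0.212, 0.0211]
ee_rot: [-1.887, -2.512, 0.001]
force: [0.2, -0.6, -0.5]
width: 0.424
gripper_force: 0.0
clock: 15.58
position: [0.3753, 0.212, 0.0193]
ee_rot: [-1.887, -2.512, 0.0]
force: [0.5, -0.9, -0.7]
width: 0.419
gripper_force: 0.0
```

```bash
python3 -m handwheel '[[0,0,0.1,0,0,0],[0,0,0.05,0,0,0],[0,0,0.05,0,0,0],[0,0,0,0,0,0]]'
python3 -m handwheel '[[0,0,0.05,0,0,0],[0,0,0.05,0,0,0],[0,0,0,0,0,0]]'
python3 -m handwheel '[[0,0,0.05,0,0,0],[0,0,0.05,0,0,0],[0,0,0,0,0,0]]'
```

```text
clock: 15.92
position: [0.3753, 0.212, 0.0152]
ee_rot: [-1.887, -2.512, 0.0]
force: [0.5, 0.0, -0.6]
width: 0.419
gripper_force: 0.0
clock: 16.17
position: [0.3753, 0.2121, 0.0133]
ee_rot: [-1.887, -2.512, 0.0]
force: [0.1, 0.0, 0.1]
width: 0.422
gripper_force: 0.0
clock: 16.42
position: [0.3753, 0.212, 0.0113]
ee_rot: [-1.887, -2.512, 0.0]
force: [-0.2, -0.0, -0.7]
width: 0.421
gripper_force: 0.0
```

```bash
python3 -m handwheel '[[0,0,-0.1,0,0,0],[0,0,0,0,0,0],[0,0,0,0,0,0],[0,0,0,0,0,0],[0,0,0,0,0,0],[0,0,0,0,0,0]]' 0 55
python3 -m handwheel '[[0,0,-0.2,0,0,0],[0,0,-0.4,0,0,0],[0,0,-0.6,0,0,0],[0,0,0,0,0,0],[0,0,0,0,0,0],[0,0,0,0,0,0]]'
python3 -m handwheel '[[0,0,0,0,0,0],[0,0,0,0,0,0]]'
```

```text
clock: 16.92
position: [0.376, 0.2124, 0.0136]
ee_rot: [1.887, 2.511, 0.002]
force: [2.8, 0.5, 0.4]
width: 0.278
gripper_force: 55.0
clock: 17.42
position: [0.375, 0.212, 0.0373]
ee_rot: [-1.886, -2.512, 0.0]
force: [-0.0, 0.2, -4.7]
width: 0.281
gripper_force: 55.0
clock: 17.58
position: [0.375, 0.2119, 0.037]
ee_rot: [-1.887, -2.512, 0.001]
force: [-0.6, 0.2, -3.5]
width: 0.277
gripper_force: 55.0
```

Gripped (25.6 mm, weight shows). Sole bottom = reading − 0.0136. Lift, turn −75°.

```bash
python3 -m handwheel '[[0,0,-1,0,0,0],[0,0,-1,0,0,0],[0,0,-1,0,0,0],[0,0,-1,0,0,0],[0,0,-1,0,0,0],[0,0,-0.5,0,0,-0.7],[0,0,0,0,0,-1],[0,0,0,0,0,-1]]'
python3 -m handwheel '[[0,0,0,0,0,-1],[0,0,0,0,0,-1],[0,0,0,0,0,-1],[0,0,0,0,0,-1],[0,0,0,0,0,-1],[0,0,0,0,0,-1],[0,0,0,0,0,-1],[0,0,0,0,0,-1]]'
python3 -m handwheel '[[0,0,0,0,0,-1],[0,0,0,0,0,-1],[0,0,0,0,0,-1],[0,0,0,0,0,-1],[0,0,0,0,0,-1],[0,0,0,0,0,-1],[0,0,0,0,0,-1],[0,0,0,0,0,-1]]'
python3 -m handwheel '[[0,0,0,0,0,0],[0,0,0,0,0,0],[0,0,0,0,0,0],[0,0,0,0,0,0]]'
python3 -c "
from h import *
go(*W(0,-.047),.145)"
```

```text
clock: 18.25
position: [0.3755, 0.2122, 0.1478]
ee_rot: [1.638, 2.681, 0.001]
force: [-0.8, -0.6, -3.6]
width: 0.281
gripper_force: 55.0
clock: 18.92
position: [0.375, 0.2117, 0.1469]
ee_rot: [-0.835, -3.028, 0.002]
force: [-0.8, 0.4, -4.6]
width: 0.279
gripper_force: 55.0
clock: 19.58
position: [0.375, 0.2117, 0.1469]
ee_rot: [0.032, -3.14, 0.001]
force: [0.3, 0.5, -4.9]
width: 0.281
gripper_force: 55.0
clock: 19.92
position: [0.3753, 0.212, 0.1473]
ee_rot: [0.024, -3.141, 0.0]
force: [0.0, -0.5, -4.0]
width: 0.278
gripper_force: 55.0
tool shift units [-12.31  -9.24   0.11] ang y 90.88 z tilt [-0. -0. -1.] F [ 0.03 -0.47 -4.04] t 19.9167
```

```bash
python3 -m handwheel '[[-0.95,-0.71,0,0,0,0],[-0.95,-0.71,0,0,0,0],[-0.95,-0.71,0,0,0,0],[-0.95,-0.71,0,0,0,0],[-0.95,-0.71,0,0,0,0],[-0.95,-0.71,0,0,0,0],[-0.95,-0.71,0,0,0,0],[-0.95,-0.71,0,0,0,0]]'
python3 -m handwheel '[[-0.95,-0.71,0,0,0,0],[-0.95,-0.71,0,0,0,0],[-0.95,-0.71,0,0,0,0],[-0.95,-0.71,0,0,0,0],[-0.9,-0.7,0,0,0,0],[0,0,0,0,0,0],[0,0,0,0,0,0],[0,0,0,0,0,0]]'
python3 -m handwheel '[[0,0,0,0,0,0],[0,0,0,0,0,0]]'
python3 - <<'E'
from h import *
go(*W(0,-.047),.1)
w=get_image("top"); img=w["image"][:,:,::-1].copy()
for x in (-.1,.1):
  for y in (-.255,0): 
    u,v=proj(w,[*W(x,y),.096]); cv2.circle(img,(round(u),round(v)),1,(0,0,255),-1)
print(observe()["force"])
s=get_image("scene"); print(observe()["force"])
for x in (-.1,.1):
  for y in (-.255,0): 
    u,v=proj(s,[*W(x,y),.096]); cv2.circle(s["image"],(round(u),round(v)),1,(255,0,0),-1)
a=cv2.resize(img[100:220,230:370],(560,480),interpolation=2)[:,:400]; b=cv2.resize(s["image"][170:310,220:360][:,:,::-1],(400,480)[0:2],interpolation=2)
cv2.imwrite("pics/p8.png",np.hstack([a,b]))
E
```

```text
clock: 20.58
position: [0.5301, 0.1004, 0.1473]
ee_rot: [0.025, -3.141, 0.0]
force: [-0.1, 1.0, -4.6]
width: 0.278
gripper_force: 55.0
clock: 21.25
position: [0.6238, 0.0324, 0.1469]
ee_rot: [0.026, -3.14, -0.001]
force: [0.2, 1.2, -4.2]
width: 0.281
gripper_force: 55.0
clock: 21.42
position: [0.6238, 0.033, 0.1474]
ee_rot: [0.028, -3.141, -0.001]
force: [-0.4, 0.1, -4.2]
width: 0.278
gripper_force: 55.0
tool shift units [-0.02 -0.1   2.37] ang y 91.04 z tilt [-0.     0.001 -1.   ] F [-0.41  0.08 -4.19] t 21.4167
[-0.79110694  0.5921618  -3.90479068]
[-0.29785816  0.05680798 -4.41119943]
```

View pics/p8.png

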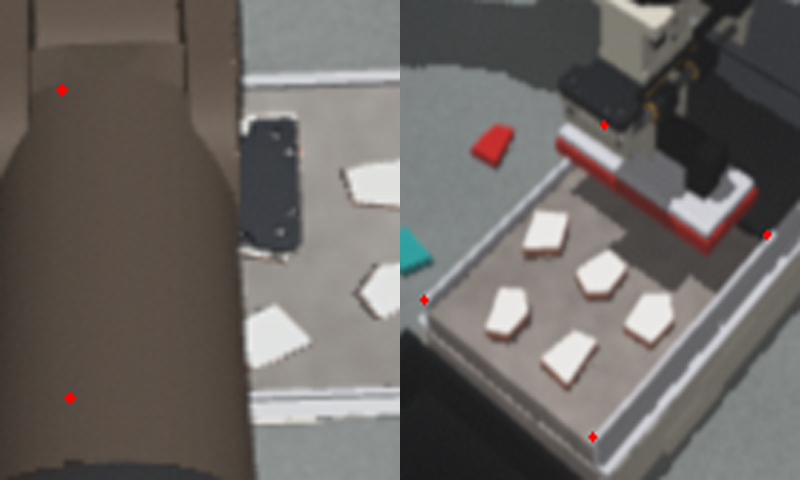

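Picture: scraper hangs square over the clear strip, between the trims, shards all ahead of it. Free-hanging Fz ≈ −4.25 N. Feel down.

```bash
python3 -m handwheel '[[0,0,0.5,0,0,0],[0,0,0.6,0,0,0],[0,0,0.4,0,0,0],[0,0,0,0,0,0],[0,0,0,0,0,0]]'
python3 -m handwheel '[[0,0,0.1,0,0,0],[0,0,0.1,0,0,0],[0,0,0,0,0,0]]'
python3 -m handwheel '[[0,0,0.1,0,0,0],[0,0,0.1,0,0,0],[0,0,0,0,0,0]]'
python3 -m handwheel '[[0,0,0.05,0,0,0],[0,0,0.05,0,0,0],[0,0,0,0,0,0]]'
```

```text
clock: 21.93
position: [0.6237, 0.0318, 0.1162]
ee_rot: [0.027, -3.139, 0.0]
force: [0.3, 1.2, -3.3]
width: 0.276
gripper_force: 55.0
clock: 22.18
position: [0.6246, 0.0319, 0.1133]
ee_rot: [-0.027, 3.141, 0.0]
force: [-0.3, 0.4, -4.6]
width: 0.28
gripper_force: 55.0
clock: 22.43
position: [0.6243, 0.0319, 0.1091]
ee_rot: [0.027, -3.141, -0.0]
force: [0.1, -0.1, -3.4]
width: 0.281
gripper_force: 55.0
clock: 22.68
position: [0.6244, 0.0319, 0.1072]
ee_rot: [0.027, -3.141, -0.0]
force: [-0.1, 0.6, -4.7]
width: 0.276
gripper_force: 55.0
```

```bash
python3 -m handwheel '[[0,0,0.1,0,0,0],[0,0,0.1,0,0,0],[0,0,0.1,0,0,0],[0,0,0,0,0,0]]'
python3 -m handwheel '[[0.2,0,0,0,0,0],[0.2,0,0,0,0,0],[0,0,0,0,0,0]]'
python3 -m handwheel '[[0.1,0,0,0,0,0],[0,0,0,0,0,0]]'
python3 -m handwheel '[[0.1,0,0,0,0,0],[0,0,0,0,0,0]]'
```

```text
clock: 23.02
position: [0.6241, 0.0319, 0.1008]
ee_rot: [0.027, -3.141, 0.0]
force: [-0.5, 1.0, -3.9]
width: 0.28
gripper_force: 55.0
clock: 23.27
position: [0.6159, 0.0316, 0.1016]
ee_rot: [-0.026, 3.141, 0.0]
force: [-0.8, 0.1, -3.5]
width: 0.279
gripper_force: 55.0
clock: 23.43
position: [0.6155, 0.0316, 0.1021]
ee_rot: [-0.026, 3.139, 0.0]
force: [3.2, -0.5, -4.6]
width: 0.278
gripper_force: 55.0
clock: 23.6
position: [0.6153, 0.0316, 0.1027]
ee_rot: [-0.026, 3.136, 0.0]
force: [7.9, 0.1, -3.6]
width: 0.278
gripper_force: 55.0
```

Left trim felt at TCP x ≈ 0.6157, so bed centre is x ≈ 0.6257. Centre and descend to the bed.

```bash
python3 -m handwheel '[[-0.4,0,0,0,0,0],[-0.3,0,0,0,0,0],[0,0,0,0,0,0],[0,0,0,0,0,0]]'
python3 -m handwheel '[[0,0,0.05,0,0,0],[0,0,0.05,0,0,0],[0,0,0.05,0,0,0],[0,0,0,0,0,0]]'
python3 -m handwheel '[[0,0,0.05,0,0,0],[0,0,0.05,0,0,0],[0,0,0,0,0,0]]'
```

```text
clock: 23.93
position: [0.6262, 0.032, 0.1009]
ee_rot: [0.027, -3.14, 0.0]
force: [-0.4, -0.4, -3.4]
width: 0.281
gripper_force: 55.0
clock: 24.27
position: [0.626, 0.0319, 0.0981]
ee_rot: [0.027, -3.141, -0.0]
force: [-0.5, 0.1, -4.0]
width: 0.282
gripper_force: 55.0
clock: 24.52
position: [0.6265, 0.0319, 0.0967]
ee_rot: [-0.027, 3.141, 0.0]
force: [-1.0, 0.1, 0.2]
width: 0.277
gripper_force: 55.0
```

```bash
python3 -m handwheel '[[0,0,0.04,0,0,0],[0,0,0,0,0,0]]'
python3 -m handwheel '[[0,0,0.03,0,0,0],[0,0,0,0,0,0],[0,0,0,0,0,0]]'
```

```text
clock: 24.68
position: [0.6265, 0.0319, 0.0962]
ee_rot: [-0.027, 3.141, 0.0]
force: [-3.1, 0.4, 5.5]
width: 0.281
gripper_force: 55.0
clock: 24.93
position: [0.6265, 0.032, 0.0959]
ee_rot: [-0.027, 3.141, 0.0]
force: [-4.2, 0.1, 7.2]
width: 0.281
gripper_force: 55.0
```

11.5 N on the bed. Start the stroke, correcting press by force.

```bash
python3 -m handwheel '[[0,-0.1,0,0,0,0],[0,-0.2,0,0,0,0]]'
python3 -m handwheel '[[0,-0.25,0,0,0,0]]'
python3 -m handwheel '[[0,-0.25,0,0,0,0]]'
```

```text
clock: 25.1
position: [0.6273, 0.0292, 0.0961]
ee_rot: [-0.03, 3.14, 0.005]
force: [-1.2, 8.9, 5.3]
width: 0.281
gripper_force: 55.0
clock: 25.18
position: [0.6278, 0.0241, 0.0962]
ee_rot: [-0.031, 3.139, 0.005]
force: [-0.9, 5.5, 5.5]
width: 0.279
gripper_force: 55.0
clock: 25.27
position: [0.6281, 0.0185, 0.0962]
ee_rot: [-0.03, 3.139, 0.005]
force: [0.1, 5.3, 5.3]
width: 0.282
gripper_force: 55.0
```

```bash
python3 -m handwheel '[[0.03,-0.25,0.02,0,0,0],[0.03,-0.25,0,0,0,0]]'
python3 -m handwheel '[[0.03,-0.25,0,0,0,0],[0.03,-0.25,0,0,0,0]]'
```

```text
clock: 25.43
position: [0.6276, 0.0089, 0.096]
ee_rot: [-0.03, 3.137, 0.005]
force: [0.4, 8.8, 7.3]
width: 0.281
gripper_force: 55.0
clock: 25.6
position: [0.6266, -0.001, 0.0961]
ee_rot: [-0.03, 3.137, 0.006]
force: [1.7, 7.0, 6.5]
width: 0.277
gripper_force: 55.0
```

```bash
python3 -m handwheel '[[0,-0.25,0.01,0,0,0],[0,-0.25,0,0,0,0]]'
python3 -m handwheel '[[0,-0.25,0,0,0,0],[0,-0.25,0,0,0,0]]'
```

```text
clock: 25.77
position: [0.6267, -0.0107, 0.0959]
ee_rot: [-0.031, 3.138, 0.006]
force: [-0.3, 8.8, 7.0]
width: 0.279
gripper_force: 55.0
clock: 25.93
position: [0.627, -0.0206, 0.0959]
ee_rot: [-0.031, 3.138, 0.006]
force: [0.1, 9.6, 7.2]
width: 0.285
gripper_force: 55.0
```

```bash
python3 -m handwheel '[[0,-0.25,0,0,0,0],[0,-0.25,0,0,0,0]]'
python3 -m handwheel '[[0,-0.25,0,0,0,0],[0,-0.25,0,0,0,0]]'
```

```text
clock: 26.1
position: [0.6271, -0.0307, 0.0959]
ee_rot: [-0.031, 3.138, 0.006]
force: [-0.1, 9.3, 6.9]
width: 0.284
gripper_force: 55.0
clock: 26.27
position: [0.6273, -0.0407, 0.0959]
ee_rot: [-0.031, 3.138, 0.006]
force: [-0.1, 8.9, 8.0]
width: 0.28
gripper_force: 55.0
```

```bash
python3 -m handwheel '[[0,-0.25,0,0,0,0],[0,-0.25,0,0,0,0]]'
```

```text
clock: 26.43
position: [0.6274, -0.0505, 0.0959]
ee_rot: [-0.031, 3.138, 0.006]
force: [-0.6, 8.9, 8.7]
width: 0.281
gripper_force: 55.0
```

```bash
python3 -m handwheel '[[0,-0.25,-0.01,0,0,0],[0,-0.25,0,0,0,0]]'
python3 -m handwheel '[[0,-0.25,-0.01,0,0,0],[0,-0.25,0,0,0,0]]'
```

```text
clock: 26.6
position: [0.6275, -0.0607, 0.096]
ee_rot: [-0.031, 3.138, 0.006]
force: [-0.4, 8.4, 7.1]
width: 0.281
gripper_force: 55.0
clock: 26.77
position: [0.6276, -0.0708, 0.0961]
ee_rot: [-0.031, 3.138, 0.005]
force: [-0.3, 8.4, 6.2]
width: 0.28
gripper_force: 55.0
```

```bash
python3 -m handwheel '[[0,-0.25,0,0,0,0],[0,-0.25,0,0,0,0]]'
```

```text
clock: 26.93
position: [0.6276, -0.0805, 0.096]
ee_rot: [-0.031, 3.139, 0.006]
force: [0.0, 10.8, 7.0]
width: 0.28
gripper_force: 55.0
```

```bash
python3 -m handwheel '[[0,-0.25,0,0,0,0],[0,-0.25,0,0,0,0]]'
python3 -m handwheel '[[0,-0.25,0,0,0,0],[0,-0.25,0,0,0,0]]'
```

```text
clock: 27.1
position: [0.6277, -0.0899, 0.096]
ee_rot: [-0.032, 3.139, 0.007]
force: [-0.4, 11.0, 7.5]
width: 0.283
gripper_force: 55.0
clock: 27.27
position: [0.6279, -0.1002, 0.096]
ee_rot: [-0.031, 3.139, 0.007]
force: [-1.8, 10.3, 6.4]
width: 0.281
gripper_force: 55.0
```

```bash
python3 -m handwheel '[[0,-0.25,0,0,0,0],[0,-0.25,0,0,0,0]]'
```

```text
clock: 27.43
position: [0.6281, -0.1102, 0.096]
ee_rot: [-0.032, 3.139, 0.007]
force: [-0.9, 9.8, 7.0]
width: 0.278
gripper_force: 55.0
```

```bash
python3 -m handwheel '[[0,-0.25,0,0,0,0],[0,-0.25,0,0,0,0]]'
python3 -m handwheel '[[0,-0.25,0,0,0,0],[0,-0.25,0,0,0,0]]'
```

```text
clock: 27.6
position: [0.6284, -0.1206, 0.096]
ee_rot: [-0.031, 3.139, 0.006]
force: [0.2, 8.3, 7.5]
width: 0.281
gripper_force: 55.0
clock: 27.77
position: [0.6287, -0.1313, 0.096]
ee_rot: [-0.031, 3.138, 0.004]
force: [0.3, 6.5, 5.7]
width: 0.279
gripper_force: 55.0
```

```bash
python3 -m handwheel '[[0,-0.25,0,0,0,0],[0,-0.25,0,0,0,0]]'
```

```text
clock: 27.93
position: [0.6288, -0.1417, 0.096]
ee_rot: [-0.03, 3.138, 0.004]
force: [-0.3, 5.6, 6.8]
width: 0.278
gripper_force: 55.0
```

```bash
python3 -m handwheel '[[0,-0.25,0,0,0,0],[0,-0.25,0,0,0,0]]'
python3 -m handwheel '[[0,-0.25,0,0,0,0],[0,-0.25,0,0,0,0]]'
```

```text
clock: 28.1
position: [0.6289, -0.1516, 0.096]
ee_rot: [-0.03, 3.139, 0.004]
force: [0.2, 5.8, 6.2]
width: 0.275
gripper_force: 55.0
clock: 28.27
position: [0.6291, -0.1616, 0.096]
ee_rot: [-0.03, 3.139, 0.004]
force: [-0.0, 6.7, 6.7]
width: 0.279
gripper_force: 55.0
```

```bash
python3 -m handwheel '[[0,-0.25,-0.02,0,0,0],[0,-0.25,-0.02,0,0,0]]'
python3 - <<'E'
from h import *
c=get_image("scene"); t=get_image("top")
for cam,cc in (("scene",c),("top",t)):
    for r in place_of("chip1",cam): print(cam,round(r["score"],2),np.round(onz(cc,r["point"][0]*560,r["point"][1]*420,.02),3), np.round([r["point"][0]*560,r["point"][1]*420]))
a=cv2.resize(c["image"][200:380,150:330],(480,480),interpolation=2); b=cv2.resize(t["image"][100:220,310:430],(320,320),interpolation=2)
cv2.imwrite("pics/p9.png",np.hstack([a,np.vstack([b,np.zeros((160,320,3),np.uint8)])])[:,:,::-1])
E
```

```text
clock: 28.43
position: [0.6289, -0.1723, 0.0964]
ee_rot: [-0.029, 3.139, 0.003]
force: [0.6, 3.4, 2.3]
width: 0.279
gripper_force: 55.0
scene 0.76 [ 0.628 -0.233  0.02 ] [243. 309.]
scene 0.74 [ 0.701 -0.206  0.02 ] [271. 318.]
scene 0.59 [ 0.673 -0.204  0.02 ] [264. 311.]
scene 0.57 [ 0.563 -0.228  0.02 ] [227. 294.]
scene 0.55 [ 0.622 -0.244  0.02 ] [238. 310.]
scene 0.48 [ 0.406 -0.113  0.02 ] [217. 242.]
scene 0.4 [0.468 0.473 0.02 ] [354. 155.]
top 0.58 [ 0.398 -0.089  0.02 ] [310. 246.]
top 0.52 [0.386 0.052 0.02 ] [258. 251.]
```

```bash
python3 -m handwheel '[[0,0,-0.2,0,0,0],[0,0,-0.6,0,0,0],[0,0,-1,0,0,0],[0,0,-1,0,0,0],[0,0,-0.6,0,0,0],[0.3,0.5,0,0,0,0],[0.64,0.96,0,0,0,0],[0.64,0.96,0,0,0,0]]'
python3 -m handwheel '[[0.64,0.96,0,0,0,0],[0.64,0.96,0,0,0,0],[0.64,0.96,0,0,0,0],[0.64,0.96,0,0,0,0],[0.64,0.96,0,0,0,0],[0.64,0.96,0,0,0,0],[0.64,0.96,0,0,0,0],[0.64,0.96,0,0,0,0]]'
python3 -m handwheel '[[0.64,0.96,0,0,0,0],[0.64,0.96,0,0,0,0],[0.64,0.96,0,0,0,0],[0.64,0.96,0,0,0,0],[0.64,0.96,0,0,0,0],[0.64,0.96,0,0,0,0],[0.64,0.96,0,0,0,0],[0.64,0.96,0,0,0,0]]'
python3 -m handwheel '[[0.5,0.8,0,0,0,0],[0,0,0,0,0,0],[0,0,0,0,0,0]]'
python3 - <<'E'
from h import *
go(.376,.212,.05)
c=get_image("scene"); t=get_image("top")
for r in place_of("chip1","top"): print(round(r["score"],2),np.round(onz(t,r["point"][0]*560,r["point"][1]*420,.02),3))
a=cv2.resize(c["image"][170:390,150:410],(567,480),interpolation=2); b=cv2.resize(t["image"][100:220,330:430],(233,280),interpolation=2)
b=np.vstack([b,np.zeros((200,233,3),np.uint8)])
cv2.imwrite("pics/p10.png",np.hstack([a,b])[:,:,::-1])
E
```

```text
clock: 29.3
position: [0.5937, -0.1257, 0.1627]
ee_rot: [0.025, -3.14, 0.0]
force: [-0.4, 1.6, -3.6]
width: 0.278
gripper_force: 55.0
clock: 29.97
position: [0.4879, 0.0268, 0.1628]
ee_rot: [0.027, -3.14, 0.0]
force: [0.4, 0.3, -4.0]
width: 0.282
gripper_force: 55.0
clock: 30.63
position: [0.383, 0.1779, 0.163]
ee_rot: [0.027, -3.14, 0.001]
force: [0.3, -0.4, -4.2]
width: 0.278
gripper_force: 55.0
clock: 30.88
position: [0.3733, 0.1937, 0.1631]
ee_rot: [0.031, -3.14, 0.001]
force: [0.7, 0.3, -3.6]
width: 0.281
gripper_force: 55.0
tool shift units [-0.16  0.92  5.65] ang y 91.14 z tilt [-0.001 -0.001 -1.   ] F [ 0.75  0.35 -3.64] t 30.8833
0.68 [ 0.63  -0.237  0.02 ]
0.64 [ 0.594 -0.227  0.02 ]
0.63 [ 0.68  -0.219  0.02 ]
0.53 [0.64  0.089 0.02 ]
0.52 [0.385 0.059 0.02 ]
0.51 [ 0.537 -0.213  0.02 ]
0.49 [ 0.408 -0.096  0.02 ]
0.41 [ 0.701 -0.213  0.02 ]
```

View pics/p10.png

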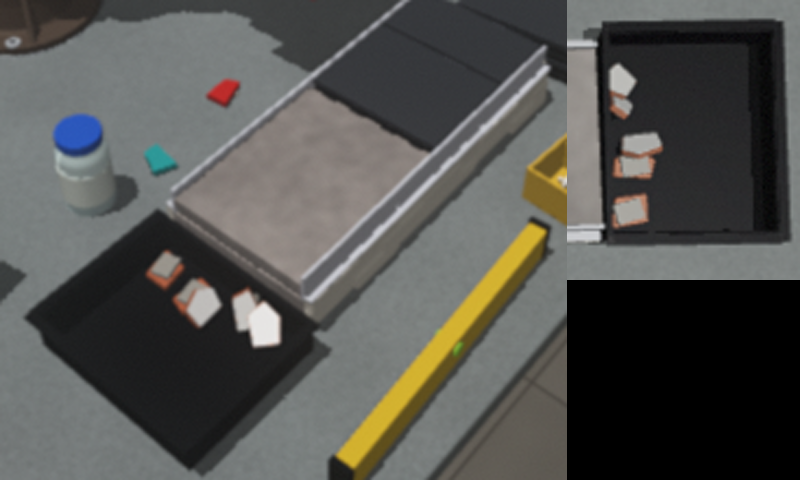

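All five shards lie in the tray ((611–660, 75–215) in the top crop), the bed is clear and the tile edge is flush. Set the scraper down.

```bash
python3 -m handwheel '[[-0.16,0.9,0,0,0,0],[0,0,1,0,0,0],[0,0,1,0,0,0],[0,0,1,0,0,0],[0,0,1,0,0,0],[0,0,1,0,0,0],[0,0,1,0,0,0],[0,0,0.8,0,0,0]]'
python3 -m handwheel '[[0,0,0.1,0,0,0],[0,0,0.1,0,0,0],[0,0,0,0,0,0],[0,0,0,0,0,0]]'
python3 -m handwheel '[[0,0,0.1,0,0,0],[0,0,0.1,0,0,0],[0,0,0,0,0,0]]'
```

```text
clock: 31.7
position: [0.3781, 0.2102, 0.0263]
ee_rot: [0.024, -3.141, 0.001]
force: [0.2, -0.4, -3.9]
width: 0.276
gripper_force: 55.0
clock: 32.03
position: [0.3786, 0.2115, 0.0244]
ee_rot: [-0.026, 3.14, 0.001]
force: [0.4, 0.3, -4.4]
width: 0.28
gripper_force: 55.0
clock: 32.28
position: [0.378, 0.2115, 0.0198]
ee_rot: [-0.027, 3.141, 0.001]
force: [-1.2, 0.4, -3.8]
width: 0.28
gripper_force: 55.0
```

```bash
python3 -m handwheel '[[0,0,0.1,0,0,0],[0,0,0.1,0,0,0],[0,0,0.05,0,0,0],[0,0,0,0,0,0]]'
python3 -m handwheel '[[0,0,0.05,0,0,0],[0,0,0,0,0,0]]'
python3 -m handwheel '[[0,0,0.03,0,0,0],[0,0,0,0,0,0]]'
```

```text
clock: 32.62
position: [0.3777, 0.2113, 0.0144]
ee_rot: [0.027, -3.141, 0.0]
force: [0.5, -0.0, -3.6]
width: 0.277
gripper_force: 55.0
clock: 32.78
position: [0.3778, 0.2113, 0.0136]
ee_rot: [0.027, -3.141, 0.0]
force: [-1.1, 0.2, 0.9]
width: 0.281
gripper_force: 55.0
clock: 32.95
position: [0.3778, 0.2113, 0.0132]
ee_rot: [-0.027, 3.141, 0.0]
force: [-2.5, -1.4, 4.3]
width: 0.276
gripper_force: 55.0
```

```bash
python3 -m handwheel '[[0,0,0,0,0,0],[0,0,0,0,0,0],[0,0,0,0,0,0],[0,0,0,0,0,0],[0,0,0,0,0,0],[0,0,0,0,0,0],[0,0,0,0,0,0],[0,0,0,0,0,0]]' 0.7
python3 -m handwheel '[[0,0,-0.2,0,0,0],[0,0,-0.4,0,0,0],[0,0,-0.8,0,0,0],[0,0,-1,0,0,0],[0,0,-1,0,0,0],[0,0,-1,0,0,0],[0,0,-1,0,0,0],[0,0,-1,0,0,0]]'
python3 -m handwheel '[[0,0,-1,0,0,0],[0,0,0,0,0,0],[0,0,0,0,0,0],[0,0,0,0,0,0]]'
python3 - <<'E'
from h import *
c=get_image("scene"); t=get_image("top"); w=get_image("wrist")
for l,cam,cc in (("scraper","scene",c),("scraper","wrist",w)):
    for r in trace(l,cam)[:1]:
        ys,xs=np.where(r["region"]); print(cam,r["score"],xs.mean(),ys.mean(),xs.ptp() if hasattr(xs,'ptp') else np.ptp(xs),np.ptp(ys),"pred",proj(cc,[.378,.2113,.03]))
for l,z in (("tray",0),("cleaner",0),("new_tiles",0),("mallet",0),("detergent_box",0)):
    print(l,[np.round(onz(c,r["point"][0]*560,r["point"][1]*420,z),3) for r in place_of(l,"scene")[:1]])
print(sum(r["score"]>.4 for r in place_of("chip1","scene")),observe()["force"])
E
```

```text
clock: 33.62
position: [0.3778, 0.2114, 0.013]
ee_rot: [-0.027, 3.141, 0.0]
force: [-0.4, 0.3, -1.3]
width: 0.696
gripper_force: 0.0
clock: 34.28
position: [0.3777, 0.2112, 0.1428]
ee_rot: [-0.027, 3.141, 0.001]
force: [-0.2, 0.5, -0.0]
width: 0.703
gripper_force: 0.0
clock: 34.62
position: [0.3775, 0.2111, 0.161]
ee_rot: [-0.027, 3.141, 0.0]
force: [-0.5, 0.6, -0.3]
width: 0.7
gripper_force: 0.0
scene 0.8 282.1217681401168 181.30859049207672 54 39 pred [283.9657473  179.60692424]
wrist 0.7 284.0604786545925 181.97153945666236 86 199 pred [282.73673304 195.7220186 ]
tray [array([ 0.632, -0.285,  0.   ])]
cleaner [array([ 0.39 , -0.211,  0.   ])]
new_tiles [array([0.651, 0.449, 0.   ])]
mallet [array([0.45 , 0.494, 0.   ])]
detergent_box [array([ 0.334, -0.426,  0.   ])]
7 [ 0.00628267  0.04803339 -0.08602049]
```

Scraper stands on the bench, gripper is clear, tray and bystanders are unmoved. Handing in.

```bash
python3 -c "
from cell import sign_off
print(sign_off())"
```

```text
the job is handed in; nothing more can be done
None
```

The job is handed in: all five shards are in the tray, the last tile is pressed to its stop, and the scraper stands on the bench; I read about 9.5–13 N of press during the stroke (easing to 6.5 N in the last centimetre, past the open end), but sign-off returned no verdict.

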